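Close the balm-bar mould as a square pile

ROBOT

A 6-joint arm with a two-finger parallel gripper is mounted at the origin on the work surface. World frame = base frame: x ahead of the robot, y to its left, z up, the work surface at z = 0. Lengths are in mm, angles in rad, forces in N, time in s.
With the tool pointing down it reaches from about 300 to 950 mm from the base axis. Payload 3.1 kg.
Tool frame: the origin (TCP) lies midway between the tips of the shut fingers; the grasp point (between the pads) lies env.grasp_offset behind it (env.grasp_offset is the distance from the TCP to the grasp point, in mm); z points along the fingers, y is the line along which they close (so a half turn about z gives the same grasp; the last joint's range is limited). The gripper opens to 85 mm and grips with 20 to 120 N. Pads are 22 mm wide; open, the fingers measure 114 mm over their backs; the gripper's body (76 mm by 85 mm) begins 54 mm behind the grasp point. The pads swing forward as they close: fully open they stand 13 mm farther back than shut.
Start: joints at [-1.279, 0.308, 1.634, -0, 1.2, -0.07], TCP at [221.198, -584.554, 231.272] pointing down, gripper open.
Joint ranges: [-3.06, 3.06], [-0.79, 1.96], [0.05, 2.63], [-1.19, 4.34], [0.05, 2.64], [-2.94, 2.94]. Speed limits (rad/s): [2.79, 2.79, 3.14, 3.14, 3.14, 3.14].

INTERFACE

Orientations are given as a rotation vector (axis times angle).
In Python, from rig import telemetry, viewer, order, env gives the robot as it stands.
- The arm moves only by the shell command python3 -m jog 'ROWS' [FORCE]. ROWS is JSON, a list of rows, each an object with "offset": the shift along the world's x, y, z in m, a list of three; "roll": the turn about the world's z in degrees; "claw": the opening, from 0 (shut) to 1 (fully open). In form: [{"offset": [dx, dy, dz], "roll": roll, "claw": claw}, ...]. A call has exactly 10 rows; each row shifts and turns the commanded pose from where the row before left it; what a row does not reach is not made up. A row lasts 1/10 s, in which the tool goes at most 50 mm and 8.59 degrees, less where a joint would pass 70% of its speed; a pose out of reach is approached as far as the arm can. A call is refused whole if a number of a shift passes 0.05 or a number of a turn 8.59, either way. A call with a gripper value outside its range is refused whole. The fingers move at their own pace and stop on an object; FORCE is the grip in N (left out, the last holds). Time passes only in rows, so rows that do not move let the fingers close, or fill a call up. It gives the time, the measured TCP pose, the force, the opening and the grip force at its end, in the units of the state.
- telemetry.read_state(): the state, without advancing time (a new reading comes with each control period).
- viewer.camera(name): name is "scene" or "top"; returns a dict with "pixels" (400x640x3 uint8, blue, green, red), "z_map" (400x640 float32, mm along the optical axis (not along the pixel's ray), 0 where there is no reading), "mtx" (3x3 intrinsics, pixels), "xyz" and "attitude" of the camera in the world. Camera axes: x right, y up, looking along -z (the intrinsics and any distortion apply to the point x, -y, -z); pixel columns grow to the right and rows downward; lengths in mm; the calibration is good to about 2 mm. A picture is of the moment at which its call begins.
- order.close_job(): hands the job in; it is judged then, once.
The state is a dict: "clock": time; "joints": joint angles; "joint_velocities": joint speeds; "joint_torque": joint torques, N m; "ee_pos": TCP position; "tool_rot": TCP orientation; "contact_force": force on the tool from outside, world axes, zero at the start; "wrist_torque": the same for the moment, N m; "opening": finger opening in mm; "grip_force": force on a finger pad.
Only numpy, scipy, OpenCV 4.12 (cv2) and the standard library are available. Lean on these libraries where they do the work, as an engineer would, in place of code of your own. Each camera call takes 0.05 s, during which the arm holds its last target. There are 200 camera calls.

TASK

Put the white balm-bar mould together on the table so that no dust gets in: first lay the flat parting board squarely on top of the deep half and let go of it, then turn the shallow half over and set it on the board with its pockets facing down, so that the three make one neat pile with their edges flush all round and their long sides the same way. Set the pieces down rather than dropping them or letting them topple over, and leave the other things on the table alone.

Things in the scene. Friction and masses are not known exactly. Their poses are not given: they have to be found in the camera images.
- deep_half: deep half of the balm-bar mould: a loose white plastic block 92 mm long (x) by 62 mm wide (y) by 30 mm high (z), about 0.3 kg, its six square pockets opening upwards on the +z face (outer walls and floor 5 mm). Origin: centre of its underside. It stands on the table, pockets up, and is the bottom of the pile.
- parting_board: parting board of the mould: a loose plain flat white plastic board 92 mm long (x) by 62 mm wide (y) by 10 mm thick (z), no pockets, both faces alike, about 0.09 kg, lying flat on the table. Origin: centre of the face that starts underneath.
- shallow_half: shallow half of the mould: a loose white plastic block 92 mm long (x) by 62 mm wide (y) by 18 mm thick (z), about 0.12 kg, like the deep half but thinner: six square pockets open on its +z face, the -z face is plain, walls 5 mm. Origin: centre of its plain face. It starts flat on the table, pockets up, so the wrong way up for the pile. It can stand alone on a 62 x 18 mm end, 92 mm tall.
- deep_mid (a point): middle of the deep half, 15 mm above its underside; axes as the deep half
- board_mid (a point): middle of the parting board, half way through its thickness; axes as the board
- shallow_mid (a point): middle of the shallow half, half way through its thickness; axes as the shallow half. At the start the table is clear to 25 mm all round the shallow half, and to either side of it only low things (40 mm or less) lie within 120 mm; taller ones stand beyond it (+x). There is room to stand it on end where it lay.
- balm_tin: a plain aluminium balm tin, 44 mm across, 22 mm high; not part of the job, to be left alone. Origin: centre of its underside.
- spoon: a small wooden spoon, 170 mm long, lying flat; not part of the job, to be left alone. Origin: middle of its length, underneath.
- dropper: a small amber glass bottle with a black cap, 32 mm across, 75 mm high; not part of the job, to be left alone. Origin: centre of its underside.
- beaker: a small glass beaker, 56 mm across, 60 mm high; not part of the job, to be left alone. Origin: centre of its underside.
- herb_jar: a jar of dark dried herbs with a brass lid, 104 mm across, 78 mm high; not part of the job, to be left alone. Origin: centre of its underside.
- mortar: a white ceramic mortar bowl, 100 mm across, 60 mm high; not part of the job, to be left alone. Origin: centre of its underside.
- tincture: an amber glass bottle with a white cap, 60 mm across, 160 mm high; not part of the job, to be left alone. Origin: centre of its underside.
- saucepan: a steel saucepan, 150 mm across, 70 mm high, with a long handle rising to 86 mm; not part of the job, to be left alone. Origin: centre of its underside.
There are look-alikes about, which are no part of the job. What is shaped like the parting_board but brown or turquoise is not meant. Leave any pink look-alike of the shallow_half alone.

How it is judged:
By the outcome, as a careful person would: the job done as asked, in the order asked, and still so for the second after the job is handed in, with the robot touching nothing.
It also fails if it takes over 72 s, if anything falls off the work surface, if the arm or the gripper's body presses on something with over 40 N, if the wrist force passes 120 N, or if a joint passes its speed limit or range.

## Working session

There is one attempt and no reset: what is moved stays moved. The work goes in short steps, Python scripts to look and compute and a shell command to move; the robot and the scene stay as the last step left them, time stands still between calls to the robot, and variables do not carry over. Pictures are saved under pics/ and viewed, at most 10 in all, crops included, and the job is handed in when it is done.

```bash
ls; mkdir -p pics
python3 - <<'E'
from rig import telemetry, viewer, order, env
import cv2,numpy as np
s=telemetry.read_state()
for k in s: print(k,np.round(s[k],3))
print(env.grasp_offset)
for n in("top","scene"):
    c=viewer.camera(n); cv2.imwrite(f"pics/{n}0.png",c["pixels"]); np.savez(f"{n}0.npz",**c)
    print(n,c["mtx"],c["xyz"],c["attitude"],[k for k in c])
E
```

```text
pics
clock 0.0
joints [-1.279  0.309  1.635  0.     1.2   -0.07 ]
joint_velocities [-0.     0.     0.001  0.     0.001 -0.002]
joint_torque [ 1.0000e-03 -4.1525e+01 -2.7666e+01 -0.0000e+00  1.0000e-02  0.0000e+00]
ee_pos [ 220.983 -583.755  230.024]
tool_rot [-3.088 -0.565  0.   ]
contact_force [-0.402  0.038 -0.376]
wrist_torque [0.012 0.003 0.011]
grip_force 0.0
opening 85.668
18.700000000000003
top [[465.13546666   0.         316.18557777]
 [  0.         465.13546666 200.12352162]
 [  0.           0.           1.        ]] [ 328.42413594   -3.23812596 1683.92441048] [ 0.11013789 -0.10993    -1.57025773] ['pixels', 'z_map', 'mtx', 'xyz', 'attitude']
scene [[428.25930537   0.         318.5877801 ]
 [  0.         428.25930537 199.30343021]
 [  0.           0.           1.        ]] [1502.73163533  252.02346045 1001.26300406] [0.56446893 0.71015197 1.72321226] ['pixels', 'z_map', 'mtx', 'xyz', 'attitude']
```

View pics/top0.png

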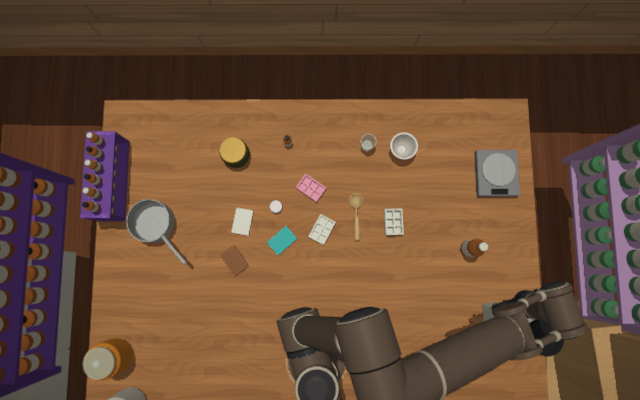

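View pics/scene0.png

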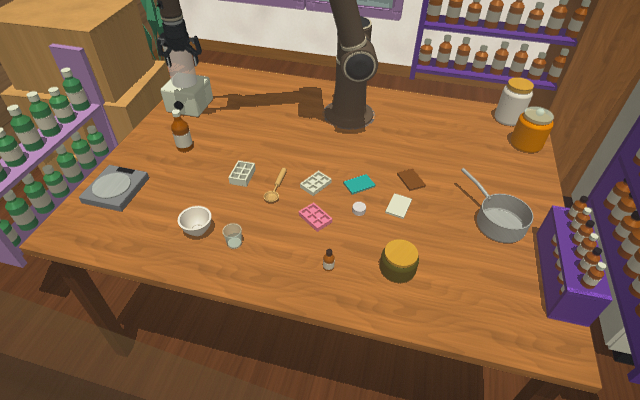

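The white board is at top (242,221). White pocketed blocks are at (322,229) and (394,222). Next I measure their heights, centres and angles.

```bash
cat > h.py <<'E'
import cv2,numpy as np
from scipy.spatial.transform import Rotation as R
def cast(c,uv,z):
    uv=np.atleast_2d(uv).astype(float); K=c["mtx"]
    d=np.c_[(uv[:,0]-K[0,2])/K[0,0],-(uv[:,1]-K[1,2])/K[1,1],-np.ones(len(uv))]@R.from_rotvec(c["attitude"]).as_matrix().T
    return c["xyz"]+d*((z-c["xyz"][2])/d[:,2])[:,None]
def cloud(c):
    v,u=np.mgrid[0:400,0:640]; uv=np.c_[u.ravel(),v.ravel()]; K=c["mtx"]; d=c["z_map"].ravel()
    p=np.c_[(uv[:,0]-K[0,2])/K[0,0]*d,-(uv[:,1]-K[1,2])/K[1,1]*d,-d]
    return (p@R.from_rotvec(c["attitude"]).as_matrix().T+c["xyz"]).reshape(400,640,3)
def white(c,s=70,v=135):
    h=cv2.cvtColor(np.ascontiguousarray(c["pixels"]),cv2.COLOR_BGR2HSV)
    return ((h[...,1]<s)&(h[...,2]>v)).astype(np.uint8)
def rects(c,near,z,r=60,show=True):
    """white blobs whose centre cast onto plane z lies within r mm of near"""
    m=cv2.resize(white(c)*255,None,fx=4,fy=4,interpolation=cv2.INTER_LINEAR)
    m=cv2.morphologyEx((m>127).astype(np.uint8),cv2.MORPH_CLOSE,np.ones((13,13)))
    for k in cv2.findContours(m,cv2.RETR_EXTERNAL,cv2.CHAIN_APPROX_NONE)[0]:
        if cv2.contourArea(k)<800: continue
        q=(k[:,0]+.5)/4-.5; P=cast(c,q,z)[:,:2]
        rc=cv2.minAreaRect(P.astype(np.float32)); (x,y),(w,hh),a=rc
        if np.hypot(x-near[0],y-near[1])>r: continue
        if w<hh: a+=90;w,hh=hh,w
        print("c %.1f %.1f size %.1f %.1f long-axis deg %.1f"%(x,y,w,hh,(a+90)%180-90))
E
python3 - <<'E'
from h import *
for n,pts in(("top",[(242,221),(322,229),(394,222)]),("scene",[(399,205),(316,182),(242,172)])):
    c=dict(np.load(n+"0.npz")); cl=cloud(c)
    for (u,v) in pts:
        p=cl[v-12:v+13,u-12:u+13].reshape(-1,3); print(n,u,v,"z pct",np.round(np.percentile(p[:,2],[5,25,50,75,90,97]),1), c["pixels"][v,u])
        z={399:10,242:10 if n=="top" else 30,322:18,316:18,394:30}[u]
        rects(c,cast(c,(u,v),z)[0],z)
c=dict(np.load("top0.npz"))
print({n:cast(c,uv,20)[0].round() for n,uv in dict(tin=(276,207),spoon_bowl=(356,201),spoon_end=(357,238),turq=(282,240),pink=(311,188),brown=(235,261),dropper=(288,142),bk=(368,143),jar=(234,152),mortar=(404,146),tinc=(474,248),panhandle=(185,262)).items()})
E
```

```text
top 242 221 z pct [-4.7  1.6  6.7 10.3 13.4 16.5] [189 206 207]
c 488.9 265.6 size 96.5 66.9 long-axis deg -10.3
top 322 229 z pct [-5.7  0.2  4.2 11.7 17.9 21.8] [171 187 189]
c 458.4 -22.6 size 97.0 67.1 long-axis deg -29.1
top 394 222 z pct [-4.9  1.1  6.7 25.  29.9 34.3] [185 202 203]
c 485.3 -278.4 size 96.1 68.2 long-axis deg 1.6
scene 399 205 z pct [-0.5  3.2 10.  12.3 14.  15.3] [195 224 225]
c 488.3 267.2 size 101.9 64.0 long-axis deg -10.5
scene 316 182 z pct [-0.5  2.8  8.1 16.5 19.2 21.3] [116 138 141]
c 463.0 -19.2 size 107.0 75.1 long-axis deg -27.7
scene 242 172 z pct [-0.1  4.8 18.8 27.8 31.4 34.2] [108 127 129]
c 495.3 -276.1 size 128.5 72.1 long-axis deg 7.4
{'tin': array([538., 142.,  20.]), 'spoon_bowl': array([ 560., -147.,   20.]), 'spoon_end': array([ 426., -149.,   20.]), 'turq': array([420., 119.,  20.]), 'pink': array([607.,  15.,  20.]), 'brown': array([346., 285.,  20.]), 'dropper': array([779., 100.,  20.]), 'bk': array([ 775., -194.,   20.]), 'jar': array([742., 298.,  20.]), 'mortar': array([ 763., -326.,   20.]), 'tinc': array([ 390., -565.,   20.]), 'panhandle': array([342., 462.,  20.])}
```

```bash
python3 -m jog '[{"offset":[0.0134,0.0425,0],"roll":-1.55,"claw":1},{"offset":[0.0134,0.0425,0],"roll":-1.55,"claw":1},{"offset":[0.0134,0.0425,0],"roll":-1.55,"claw":1},{"offset":[0.0134,0.0425,0],"roll":-1.55,"claw":1},{"offset":[0.0134,0.0425,0],"roll":-1.55,"claw":1},{"offset":[0.0134,0.0425,0],"roll":-1.55,"claw":1},{"offset":[0.0134,0.0425,0],"roll":-1.55,"claw":1},{"offset":[0.0134,0.0425,0],"roll":-1.55,"claw":1},{"offset":[0.0134,0.0425,0],"roll":-1.55,"claw":1},{"offset":[0.0134,0.0425,0],"roll":-1.55,"claw":1}]' 25
python3 -m jog '[{"offset":[0.0134,0.0425,0],"roll":-1.55,"claw":1},{"offset":[0.0134,0.0425,0],"roll":-1.55,"claw":1},{"offset":[0.0134,0.0425,0],"roll":-1.55,"claw":1},{"offset":[0.0134,0.0425,0],"roll":-1.55,"claw":1},{"offset":[0.0134,0.0425,0],"roll":-1.55,"claw":1},{"offset":[0.0134,0.0425,0],"roll":-1.55,"claw":1},{"offset":[0.0134,0.0425,0],"roll":-1.55,"claw":1},{"offset":[0.0134,0.0425,0],"roll":-1.55,"claw":1},{"offset":[0.0134,0.0425,0],"roll":-1.55,"claw":1},{"offset":[0.0134,0.0425,0],"roll":-1.55,"claw":1}]'
cat > st.py <<'E'
from rig import telemetry
import numpy as np
from scipy.spatial.transform import Rotation as R
s=telemetry.read_state(); y=R.from_rotvec(s["tool_rot"]).as_matrix()
print("t %.1f tcp"%s["clock"],np.round(s["ee_pos"],1),"closing deg %.1f"%np.degrees(np.arctan2(y[1,1],y[0,1])),"tilt %.1f"%np.degrees(np.arccos(-y[2,2])),"q",np.round(s["joints"],2),"open %.1f grip %.1f"%(s["opening"],s["grip_force"]),"F",np.round(s["contact_force"],1))
E
python3 st.py
```

```text
clock: 1.1
ee_pos: [355.1, -157.7, 231.1]
tool_rot: [-3.138, -0.141, -0.0]
contact_force: [0.4, 0.2, 0.0]
opening: 85.5
grip_force: 0.0
clock: 2.1
ee_pos: [489.1, 267.3, 230.7]
tool_rot: [3.128, -0.282, -0.001]
contact_force: [1.1, 0.1, 0.5]
opening: 85.7
grip_force: 0.0
t 2.1 tcp [489.1 267.3 230.7] closing deg -100.3 tilt 0.0 q [ 0.42  0.18  1.79 -0.    1.17  2.17] open 85.7 grip 0.0 F [1.1 0.1 0.5]
```

```bash
python3 -m jog '[{"offset":[0,-0.001,-0.04],"roll":0,"claw":1},{"offset":[0,0,-0.04],"roll":0,"claw":1},{"offset":[0,0,-0.04],"roll":0,"claw":1},{"offset":[0,0,-0.04],"roll":0,"claw":1},{"offset":[0,0,-0.035],"roll":0,"claw":1},{"offset":[0,0,-0.02],"roll":0,"claw":1},{"offset":[0,0,-0.01],"roll":0,"claw":1},{"offset":[0,0,-0.005],"roll":0,"claw":1},{"offset":[0,0,-0.003],"roll":0,"claw":1},{"offset":[0,0,0],"roll":0,"claw":1}]' 25
python3 st.py
python3 - <<'E'
from rig import viewer
import cv2
c=viewer.camera("scene"); cv2.imwrite("pics/s1.png",cv2.resize(c["pixels"][150:240,340:460],None,fx=5,fy=5,interpolation=2))
E
```

```text
clock: 3.1
ee_pos: [490.0, 264.8, -0.9]
tool_rot: [-3.128, 0.281, -0.002]
contact_force: [0.3, 0.1, -0.7]
opening: 85.6
grip_force: 0.0
t 3.1 tcp [490.  264.8  -0.9] closing deg -100.3 tilt 0.1 q [0.42 0.51 1.91 0.   0.72 2.17] open 85.6 grip 0.0 F [ 0.3  0.1 -0.7]
```

View pics/s1.png

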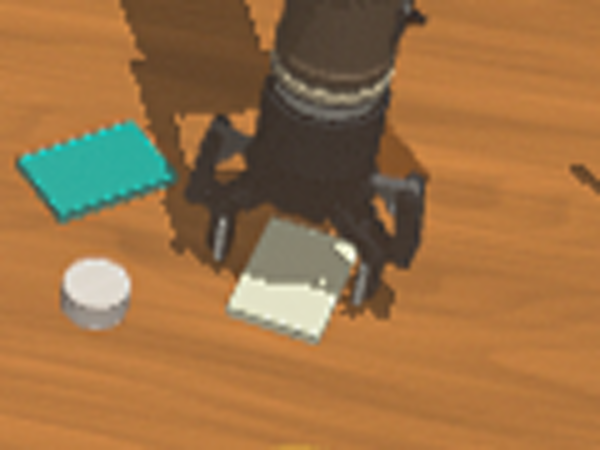

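The board lies centred between the fingers, which sit at crop (220,240) and (365,285). I lower a little and close.

```bash
python3 -m jog '[{"offset":[0,0,-0.003],"roll":0,"claw":1},{"offset":[0,0,0],"roll":0,"claw":0.85},{"offset":[0,0,0],"roll":0,"claw":0.75},{"offset":[0,0,0],"roll":0,"claw":0.7},{"offset":[0,0,0],"roll":0,"claw":0.6},{"offset":[0,0,0],"roll":0,"claw":0.6},{"offset":[0,0,0],"roll":0,"claw":0.6},{"offset":[0,0,0],"roll":0,"claw":0.6},{"offset":[0,0,0],"roll":0,"claw":0.6},{"offset":[0,0,0],"roll":0,"claw":0.6}]' 25
python3 st.py
```

```text
clock: 4.15
ee_pos: [489.8, 264.8, -4.0]
tool_rot: [-3.128, 0.281, -0.001]
contact_force: [0.0, 0.4, 5.8]
opening: 61.0
grip_force: 28.1
t 4.2 tcp [489.8 264.8  -4. ] closing deg -100.3 tilt 0.1 q [0.42 0.51 1.91 0.   0.72 2.17] open 61.0 grip 28.1 F [0.  0.4 5.8]
```

```bash
python3 -m jog '[{"offset":[0,0,0.005],"roll":0,"claw":0.6},{"offset":[0,0,0.015],"roll":0,"claw":0.6},{"offset":[0,0,0.02],"roll":0,"claw":0.6},{"offset":[0,0,0.03],"roll":0,"claw":0.6},{"offset":[0,0,0.03],"roll":0,"claw":0.6},{"offset":[0,-0.01,0.02],"roll":0,"claw":0.6},{"offset":[0,-0.02,0],"roll":0,"claw":0.6},{"offset":[0,-0.02,0],"roll":0,"claw":0.6},{"offset":[0,-0.01,0],"roll":0,"claw":0.6},{"offset":[0,0,0],"roll":0,"claw":0.6}]' 25
cat >> h.py <<'E'
def proj(c,P):
    p=(np.atleast_2d(P)-c["xyz"])@R.from_rotvec(c["attitude"]).as_matrix(); K=c["mtx"]
    return np.c_[K[0,2]+K[0,0]*p[:,0]/-p[:,2],K[1,2]-K[1,1]*p[:,1]/-p[:,2]]
def edges(c,ctr,yaw,ztop,zbot=0,L=92,W=62,sgn=1):
    """sub-pixel edge lines on saturation; returns refined centre, yaw, sizes"""
    S=cv2.cvtColor(np.ascontiguousarray(c["pixels"]),cv2.COLOR_BGR2HSV)[...,1].astype(np.float32)
    ctr=np.array(ctr,float)
    for it in range(3):
        a=np.radians(yaw); ex=np.array([np.cos(a),np.sin(a)]); ey=np.array([-ex[1],ex[0]]); o={};sl={}
        for nm,n,t,h,l in(("+x",ex,ey,L/2,W),("-x",-ex,ey,L/2,W),("+y",ey,ex,W/2,L),("-y",-ey,ex,W/2,L)):
            m=ctr+n*h; z=zbot if n@(c["xyz"][:2]-m)>0 else ztop
            ts=np.linspace(-.4*l,.4*l,41); d=np.arange(-9,9.1,.5); pos=[]
            P=(m+ts[:,None,None]*t+d[None,:,None]*n); uv=proj(c,np.c_[P.reshape(-1,2),np.full(P[...,0].size,z)]).astype(np.float32)
            v=cv2.remap(S,uv[:,0].reshape(P.shape[:2]),uv[:,1].reshape(P.shape[:2]),cv2.INTER_LINEAR)
            def cross(p):
                th=(p[:4].mean()+p[-4:].mean())/2; k=np.where((p[:-1]<th)&(p[1:]>=th))[0]
                return d[k[-1]]+.5*(th-p[k[-1]])/(p[k[-1]+1]-p[k[-1]]) if len(k) else np.nan
            o[nm]=cross(v.mean(0)); sl[nm]=(cross(v[21:].mean(0))-cross(v[:20].mean(0)))/(.41*l)*(1 if nm in("-x","+y") else -1)*(1)
        ctr=ctr+ex*(o["+x"]-o["-x"])/2+ey*(o["+y"]-o["-y"])/2
        dy=np.degrees(np.nanmean([sl["+y"],-(-sl["-y"])])); yaw+=dy
    print("ctr",ctr.round(1),"yaw %.1f"%yaw,"L %.1f W %.1f"%(L+o["+x"]+o["-x"],W+o["+y"]+o["-y"]),"resid",{k:round(float(x),1) for k,x in o.items()},"slopes deg",{k:round(float(np.degrees(x)),1) for k,x in sl.items()})
    return ctr,yaw
E
python3 st.py
python3 - <<'E'
from rig import viewer
from h import *
for n in("top","scene"):
    c=dict(np.load(n+"0.npz")); print(n)
    edges(c,(486.5,-280.5),1.6,30); edges(c,(459,-22.6),-29.1,18); edges(c,(489,266),-10.3,10)
c=viewer.camera("scene"); s=c["pixels"]; cv2.imwrite("pics/s2.png",cv2.resize(s[120:220,320:450],None,fx=5,fy=5,interpolation=2))
E
```

```text
clock: 5.15
ee_pos: [488.9, 203.4, 115.5]
tool_rot: [3.129, -0.284, -0.0]
contact_force: [-0.1, 0.9, -0.4]
opening: 61.1
grip_force: 27.6
t 5.2 tcp [488.9 203.4 115.5] closing deg -100.4 tilt 0.0 q [ 0.31  0.27  1.94 -0.    0.93  2.06] open 61.1 grip 27.6 F [-0.1  0.9 -0.4]
top
ctr [ 485.7 -280.5] yaw 1.9 L 94.3 W 62.7 resid {'+x': 1.2, '-x': 1.2, '+y': 0.3, '-y': 0.3} slopes deg {'+x': -0.1, '-x': -0.2, '+y': 0.2, '-y': -0.2}
ctr [459.2 -22.5] yaw -28.1 L 94.4 W 64.8 resid {'+x': 1.2, '-x': 1.2, '+y': 1.4, '-y': 1.4} slopes deg {'+x': -0.8, '-x': -0.1, '+y': -0.2, '-y': 0.2}
ctr [489.1 266.1] yaw -10.4 L 93.9 W 63.4 resid {'+x': 1.0, '-x': 1.0, '+y': 0.7, '-y': 0.7} slopes deg {'+x': -0.0, '-x': -0.3, '+y': -0.0, '-y': 0.0}
scene
ctr [ 479.2 -279.7] yaw 1.4 L 93.8 W 62.8 resid {'+x': 0.8, '-x': 1.0, '+y': 0.4, '-y': 0.4} slopes deg {'+x': -0.0, '-x': 0.5, '+y': -0.2, '-y': 0.2}
ctr [453.1 -21.7] yaw -28.3 L 93.1 W 63.0 resid {'+x': 0.6, '-x': 0.6, '+y': 0.5, '-y': 0.5} slopes deg {'+x': -0.1, '-x': 0.3, '+y': 0.3, '-y': -0.3}
ctr [483.2 267.3] yaw -10.5 L 91.8 W 61.8 resid {'+x': -0.1, '-x': -0.1, '+y': -0.1, '-y': -0.1} slopes deg {'+x': 0.1, '-x': -0.5, '+y': 0.0, '-y': 0.0}
```

View pics/s2.png

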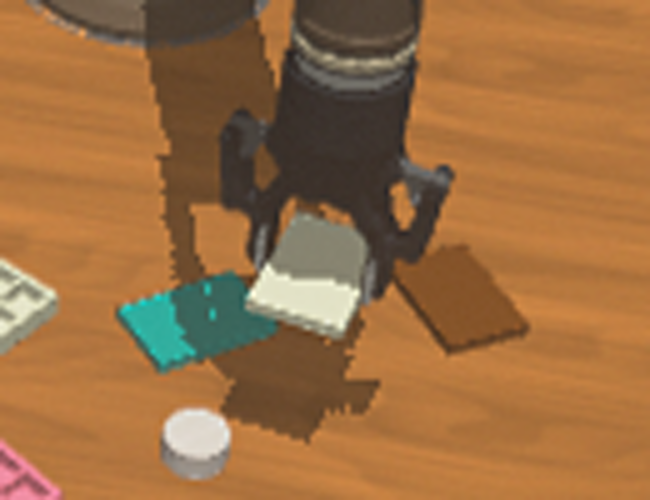

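```bash
python3 -m jog '[{"offset":[0,-0.02,0],"roll":1.21,"claw":0.6},{"offset":[0,-0.04,0],"roll":1.21,"claw":0.6},{"offset":[0,-0.045,0],"roll":1.21,"claw":0.6},{"offset":[0,-0.045,0],"roll":1.21,"claw":0.6},{"offset":[0,-0.045,0],"roll":1.21,"claw":0.6},{"offset":[0,-0.045,0],"roll":1.21,"claw":0.6},{"offset":[0,-0.045,0],"roll":1.21,"claw":0.6},{"offset":[0,-0.045,0],"roll":1.21,"claw":0.6},{"offset":[0,-0.045,0],"roll":1.21,"claw":0.6},{"offset":[0,-0.045,0],"roll":1.21,"claw":0.6}]' 25
python3 -m jog '[{"offset":[0,-0.035,0],"roll":0,"claw":0.6},{"offset":[-0.001,-0.02,0],"roll":0,"claw":0.6},{"offset":[-0.001,-0.01,-0.01],"roll":0,"claw":0.6},{"offset":[0,0,-0.02],"roll":0,"claw":0.6},{"offset":[0,0,-0.02],"roll":0,"claw":0.6},{"offset":[0,0,-0.01],"roll":0,"claw":0.6},{"offset":[0,0,-0.005],"roll":0,"claw":0.6},{"offset":[0,0,0],"roll":0,"claw":0.6},{"offset":[0,0,0],"roll":0,"claw":0.6},{"offset":[0,0,0],"roll":0,"claw":0.6}]' 25
python3 st.py
python3 - <<'E'
from rig import viewer
from h import *
c=viewer.camera("scene"); s=c["pixels"]; cv2.imwrite("pics/s3.png",cv2.resize(s[120:210,190:310],None,fx=5,fy=5,interpolation=2))
E
```

```text
clock: 6.2
ee_pos: [489.7, -216.8, 115.3]
tool_rot: [-3.141, -0.052, -0.001]
contact_force: [0.4, 0.3, -0.7]
opening: 61.2
grip_force: 27.6
clock: 7.2
ee_pos: [488.1, -280.9, 51.3]
tool_rot: [3.14, 0.051, 0.003]
contact_force: [-0.3, 0.1, -0.3]
opening: 61.4
grip_force: 27.6
t 7.2 tcp [ 488.1 -280.9   51.3] closing deg -88.2 tilt 0.1 q [-0.6   0.43  1.89  0.    0.82  0.94] open 61.4 grip 27.6 F [-0.3  0.1 -0.3]
```

View pics/s3.png

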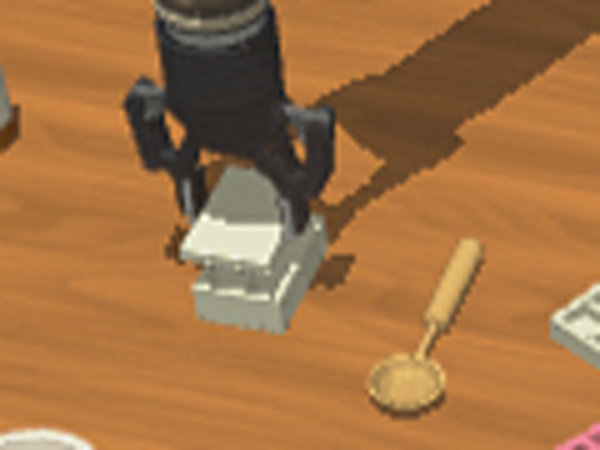

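The board, front edge at crop (235,245), hovers square above the deep half at (245,300). I lower it and release.

```bash
python3 -m jog '[{"offset":[-0.0017,0,-0.01],"roll":0,"claw":0.6},{"offset":[0,0,-0.008],"roll":0,"claw":0.6},{"offset":[0,0,-0.003],"roll":0,"claw":0.6},{"offset":[0,0,-0.001],"roll":0,"claw":0.6},{"offset":[0,0,-0.001],"roll":0,"claw":0.6},{"offset":[0,0,-0.001],"roll":0,"claw":0.6},{"offset":[0,0,0],"roll":0,"claw":0.6},{"offset":[0,0,0],"roll":0,"claw":0.6},{"offset":[0,0,0],"roll":0,"claw":0.6},{"offset":[0,0,0],"roll":0,"claw":0.6}]' 25
python3 st.py
```

```text
clock: 8.25
ee_pos: [485.6, -280.6, 26.4]
tool_rot: [3.141, 0.05, 0.0]
contact_force: [-0.2, -0.0, -0.9]
opening: 61.3
grip_force: 27.6
t 8.2 tcp [ 485.6 -280.6   26.4] closing deg -88.2 tilt 0.0 q [-0.6   0.47  1.9   0.    0.78  0.94] open 61.3 grip 27.6 F [-0.2 -0.  -0.9]
```

```bash
python3 -m jog '[{"offset":[0.0007,0,-0.0008],"roll":0,"claw":0.6},{"offset":[0,0,0],"roll":0,"claw":0.6},{"offset":[0,0,-0.0005],"roll":0,"claw":0.6},{"offset":[0,0,0],"roll":0,"claw":0.6},{"offset":[0,0,-0.0005],"roll":0,"claw":0.6},{"offset":[0,0,0],"roll":0,"claw":0.6},{"offset":[0,0,0],"roll":0,"claw":0.6},{"offset":[0,0,0],"roll":0,"claw":0.6},{"offset":[0,0,0],"roll":0,"claw":0.6},{"offset":[0,0,0],"roll":0,"claw":0.6}]' 25
python3 st.py
```

```text
clock: 9.25
ee_pos: [486.0, -280.7, 26.0]
tool_rot: [-3.141, -0.05, 0.002]
contact_force: [-5.1, 1.1, 10.4]
opening: 61.2
grip_force: 28.8
t 9.2 tcp [ 486.  -280.7   26. ] closing deg -88.2 tilt 0.1 q [-0.6   0.47  1.9  -0.    0.78  0.94] open 61.2 grip 28.8 F [-5.1  1.1 10.4]
```

```bash
python3 -m jog '[{"offset":[0,0,0],"roll":0,"claw":0.8},{"offset":[0,0,0],"roll":0,"claw":1},{"offset":[0,0,0],"roll":0,"claw":1},{"offset":[0,0,0],"roll":0,"claw":1},{"offset":[0,0,-0.006],"roll":0,"claw":1},{"offset":[0,0,-0.006],"roll":0,"claw":1},{"offset":[0,0,0],"roll":0,"claw":0.82},{"offset":[0,0,0],"roll":0,"claw":0.75},{"offset":[0,0,0],"roll":0,"claw":0.72},{"offset":[0,0,0],"roll":0,"claw":0.6}]' 20
python3 -m jog '[{"offset":[0,0,0],"roll":0,"claw":0.6},{"offset":[0,0,0],"roll":0,"claw":0.6},{"offset":[0,0,0],"roll":0,"claw":0.6},{"offset":[0,0,0],"roll":0,"claw":0.6},{"offset":[0,0,0],"roll":0,"claw":0.8},{"offset":[0,0,0],"roll":0,"claw":1},{"offset":[0,0,0],"roll":0,"claw":1},{"offset":[0,0,0.02],"roll":0,"claw":1},{"offset":[0,0,0.04],"roll":0,"claw":1},{"offset":[0,0,0.05],"roll":0,"claw":1}]' 20
python3 -m jog '[{"offset":[0,0.045,0],"roll":-3,"claw":1},{"offset":[0,0.045,0],"roll":-3,"claw":1},{"offset":[0,0.045,0],"roll":-3,"claw":1},{"offset":[0,0.03,0],"roll":-3,"claw":1},{"offset":[0,0.0,0],"roll":-3,"claw":1},{"offset":[0,0.0,0],"roll":-3,"claw":1},{"offset":[0,0.0,0],"roll":-3,"claw":1},{"offset":[0,0.0,0],"roll":-3,"claw":1},{"offset":[0,0.0,0],"roll":-3,"claw":1},{"offset":[0,0,0],"roll":-3,"claw":1}]'
python3 st.py
python3 - <<'E'
from rig import viewer
from h import *
for n in("top","scene"):
    c=viewer.camera(n); print(n); edges(c,(486,-280.5),1.6,40)
    edges(c,(486,-280.5),1.6,40,30)
    s=c["pixels"]; 
cv2.imwrite("pics/s4.png",cv2.resize(s[140:210,200:290],None,fx=6,fy=6,interpolation=2))
E
```

```text
clock: 10.25
ee_pos: [485.7, -279.8, 12.2]
tool_rot: [-3.14, -0.05, 0.002]
contact_force: [-0.6, 2.6, -0.5]
opening: 61.7
grip_force: 22.1
clock: 11.25
ee_pos: [484.6, -279.6, 121.6]
tool_rot: [-3.139, -0.05, 0.006]
contact_force: [1.8, 0.0, 0.5]
opening: 85.6
grip_force: 0.0
clock: 12.25
ee_pos: [486.6, -115.7, 122.9]
tool_rot: [3.046, -0.768, 0.002]
contact_force: [-0.3, 0.5, 0.3]
opening: 85.5
grip_force: 0.0
t 12.2 tcp [ 486.6 -115.7  122.9] closing deg -118.3 tilt 0.1 q [-0.32  0.21  2.01 -0.    0.92  1.74] open 85.5 grip 0.0 F [-0.3  0.5  0.3]
top
ctr [ 486.2 -283.7] yaw 2.1 L 93.6 W 61.8 resid {'+x': 0.8, '-x': 0.8, '+y': -0.1, '-y': -0.1} slopes deg {'+x': -0.9, '-x': -0.4, '+y': -0.4, '-y': 0.4}
ctr [ 485.3 -281.5] yaw 2.2 L 95.5 W 66.3 resid {'+x': 1.7, '-x': 1.7, '+y': 2.2, '-y': 2.2} slopes deg {'+x': -1.1, '-x': -0.5, '+y': -0.4, '-y': 0.4}
scene
ctr [ 480.2 -282.8] yaw 1.7 L 93.1 W 62.2 resid {'+x': 0.5, '-x': 0.6, '+y': 0.1, '-y': 0.1} slopes deg {'+x': -0.7, '-x': -0.1, '+y': -0.4, '-y': 0.4}
ctr [nan nan] yaw nan L nan W nan resid {'+x': nan, '-x': nan, '+y': nan, '-y': nan} slopes deg {'+x': nan, '-x': nan, '+y': nan, '-y': nan}h.py:44: RuntimeWarning: Mean of empty slice
  dy=np.degrees(np.nanmean([sl["+y"],-(-sl["-y"])])); yaw+=dy
```

View pics/s4.png

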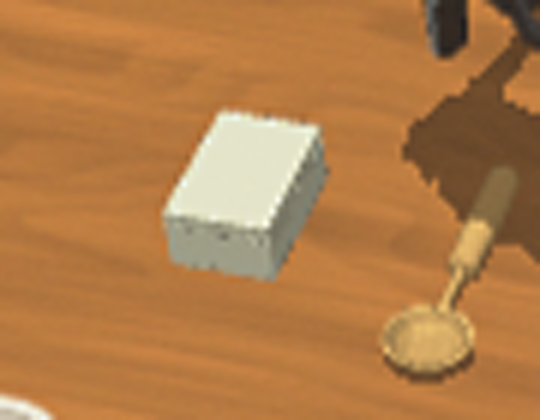

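The board sits flush on the deep half: front edge at crop (165–270, 220), and the sides match. Next I grip the shallow half near its -x end and see whether it swings down.

```bash
python3 -m jog '[{"offset":[-0.0214,0.038,0],"roll":0,"claw":1},{"offset":[-0.0214,0.038,0],"roll":0,"claw":1},{"offset":[-0.0214,0.038,0],"roll":0,"claw":1},{"offset":[0,0,-0.04],"roll":0,"claw":1},{"offset":[0,0,-0.04],"roll":0,"claw":1},{"offset":[0,0,-0.025],"roll":0,"claw":1},{"offset":[0,0,-0.01],"roll":0,"claw":1},{"offset":[0,0,-0.004],"roll":0,"claw":1},{"offset":[0,0,0],"roll":0,"claw":0.85},{"offset":[0,0,0],"roll":0,"claw":0.78}]' 20
python3 st.py
python3 -m jog '[{"offset":[0,0,0],"roll":0,"claw":0.75},{"offset":[0,0,0],"roll":0,"claw":0.73},{"offset":[0,0,0],"roll":0,"claw":0.72},{"offset":[0,0,0],"roll":0,"claw":0.71},{"offset":[0,0,0],"roll":0,"claw":0.70},{"offset":[0,0,0],"roll":0,"claw":0.7},{"offset":[0,0,0],"roll":0,"claw":0.7},{"offset":[0,0,0],"roll":0,"claw":0.7},{"offset":[0,0,0],"roll":0,"claw":0.7},{"offset":[0,0,0],"roll":0,"claw":0.7}]' 20
python3 st.py
```

```text
clock: 13.35
ee_pos: [423.5, -1.8, 4.6]
tool_rot: [-3.047, 0.764, -0.004]
contact_force: [-0.1, -0.3, -0.1]
opening: 66.8
grip_force: 0.0
t 13.3 tcp [423.5  -1.8   4.6] closing deg -118.2 tilt 0.2 q [-0.11  0.31  2.22 -0.    0.61  1.96] open 66.8 grip 0.0 F [-0.1 -0.3 -0.1]
clock: 14.35
ee_pos: [422.9, -1.7, 4.5]
tool_rot: [-3.047, 0.765, -0.002]
contact_force: [-1.7, -0.9, 7.7]
opening: 61.6
grip_force: 20.3
t 14.3 tcp [422.9  -1.7   4.5] closing deg -118.2 tilt 0.1 q [-0.11  0.31  2.22 -0.    0.61  1.96] open 61.6 grip 20.3 F [-1.7 -0.9  7.7]
```

```bash
python3 -m jog '[{"offset":[0,0,0.005],"roll":0,"claw":0.7},{"offset":[0,0,0.015],"roll":0,"claw":0.7},{"offset":[0,0,0.02],"roll":0,"claw":0.7},{"offset":[0,0,0.03],"roll":0,"claw":0.7},{"offset":[0,0,0.03],"roll":0,"claw":0.7},{"offset":[0,0,0.01],"roll":0,"claw":0.7},{"offset":[0,0,0],"roll":0,"claw":0.7},{"offset":[0,0,0],"roll":0,"claw":0.7},{"offset":[0,0,0],"roll":0,"claw":0.7},{"offset":[0,0,0],"roll":0,"claw":0.7}]' 20
python3 st.py
python3 - <<'E'
from rig import viewer
from h import *
c=viewer.camera("scene"); s=c["pixels"]; cv2.imwrite("pics/s5.png",cv2.resize(s[110:210,260:380],None,fx=5,fy=5,interpolation=2))
E
```

```text
clock: 15.35
ee_pos: [420.6, -1.4, 112.0]
tool_rot: [3.047, -0.765, -0.005]
contact_force: [0.2, 0.1, -1.2]
opening: 61.3
grip_force: 22.8
t 15.3 tcp [420.6  -1.4 112. ] closing deg -118.2 tilt 0.2 q [-0.11  0.08  2.19  0.    0.88  1.96] open 61.3 grip 22.8 F [ 0.2  0.1 -1.2]
```

View pics/s5.png

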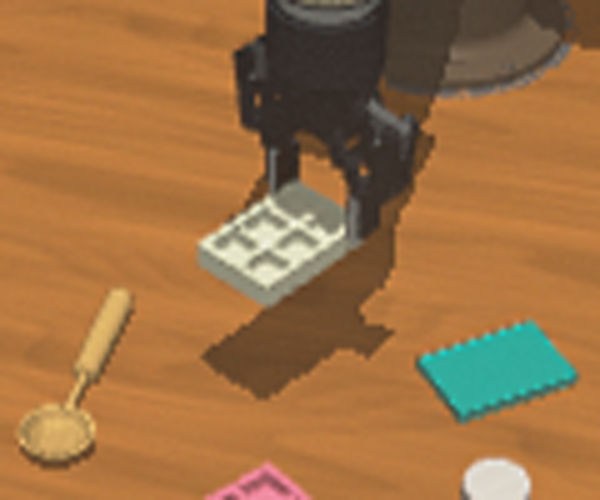

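It stays level in the grip at crop (275,245). I go back down close to the table and test a looser grip.

```bash
python3 -m jog '[{"offset":[0,0,-0.03],"roll":0,"claw":0.7},{"offset":[0,0,-0.03],"roll":0,"claw":0.7},{"offset":[0,0,-0.025],"roll":0,"claw":0.7},{"offset":[0,0,-0.01],"roll":0,"claw":0.7},{"offset":[0,0,0],"roll":0,"claw":0.705},{"offset":[0,0,0],"roll":0,"claw":0.71},{"offset":[0,0,0],"roll":0,"claw":0.715},{"offset":[0,0,0],"roll":0,"claw":0.715},{"offset":[0,0,0],"roll":0,"claw":0.715},{"offset":[0,0,0],"roll":0,"claw":0.715}]' 20
python3 -m jog '[{"offset":[0,0,0],"roll":0,"claw":0.72},{"offset":[0,0,0],"roll":0,"claw":0.72},{"offset":[0,0,0],"roll":0,"claw":0.72},{"offset":[0,0,0],"roll":0,"claw":0.72},{"offset":[0,0,0],"roll":0,"claw":0.72},{"offset":[0,0,0],"roll":0,"claw":0.72},{"offset":[0,0,0],"roll":0,"claw":0.72},{"offset":[0,0,0],"roll":0,"claw":0.72},{"offset":[0,0,0],"roll":0,"claw":0.72},{"offset":[0,0,0],"roll":0,"claw":0.72}]' 20
```

```text
clock: 16.4
ee_pos: [422.5, -1.6, 19.0]
tool_rot: [-3.047, 0.765, -0.002]
contact_force: [0.6, -0.1, 0.2]
opening: 61.2
grip_force: 22.8
clock: 17.4
ee_pos: [422.0, -1.6, 18.5]
tool_rot: [-3.047, 0.765, 0.0]
contact_force: [0.3, 0.0, -0.7]
opening: 61.6
grip_force: 14.5
```

```bash
python3 -m jog '[{"offset":[0,0,0],"roll":0,"claw":0.723},{"offset":[0,0,0],"roll":0,"claw":0.724},{"offset":[0,0,0],"roll":0,"claw":0.725},{"offset":[0,0,0],"roll":0,"claw":0.726},{"offset":[0,0,0],"roll":0,"claw":0.726},{"offset":[0,0,0],"roll":0,"claw":0.726},{"offset":[0,0,0],"roll":0,"claw":0.726},{"offset":[0,0,0],"roll":0,"claw":0.726},{"offset":[0,0,0],"roll":0,"claw":0.726},{"offset":[0,0,0],"roll":0,"claw":0.726}]' 20
cat >> h.py <<'E'
def prof(c,tcp,yaw=-28.2,lo=-110,hi=110):
    """white points near the tool: height against distance along the piece"""
    P=cloud(c); h=cv2.cvtColor(np.ascontiguousarray(c["pixels"]),cv2.COLOR_BGR2HSV)
    ok=(h[...,1]<75)&(h[...,2]>75)&(c["z_map"]>0); p=P[ok]+[6,0,0]   # scene camera reads x about 6 low
    a=np.radians(yaw); d=p[:,:2]-np.array(tcp[:2]); s=d@[np.cos(a),np.sin(a)]; t=d@[-np.sin(a),np.cos(a)]
    k=(abs(t)<27)&(s>lo)&(s<hi)&(p[:,2]>3)&(p[:,2]<130); s=s[k];z=p[k,2]
    for b in range(lo,hi,10):
        q=z[(s>=b)&(s<b+10)]
        if len(q)>5: print("s %d n %d z %s"%(b+5,len(q),np.percentile(q,[5,50,95]).round()))
E
python3 - <<'E'
from rig import viewer,telemetry
from h import *
prof(viewer.camera("scene"),telemetry.read_state()["ee_pos"])
E
```

```text
clock: 18.4
ee_pos: [422.0, -1.5, 18.5]
tool_rot: [-3.047, 0.765, 0.0]
contact_force: [0.5, 0.7, 0.5]
opening: 62.0
grip_force: 0.0
s -5 n 25 z [ 4. 16. 22.]
s 5 n 36 z [ 5. 13. 22.]
s 15 n 21 z [ 7. 11. 21.]
s 25 n 35 z [ 7. 16. 21.]
s 35 n 36 z [ 4. 10. 21.]
s 45 n 19 z [ 6. 13. 21.]
s 55 n 43 z [ 5. 16. 20.]
s 65 n 34 z [ 5.  9. 21.]
s 75 n 14 z [ 8. 16. 21.]
s 85 n 58 z [ 5. 14. 23.]
```

```bash
python3 -m jog '[{"offset":[-0.0035,0.0019,0],"roll":0,"claw":0.85},{"offset":[0,0,-0.008],"roll":0,"claw":0.85},{"offset":[0,0,-0.006],"roll":0,"claw":0.8},{"offset":[0,0,0],"roll":0,"claw":0.75},{"offset":[0,0,0],"roll":0,"claw":0.72},{"offset":[0,0,0],"roll":0,"claw":0.71},{"offset":[0,0,0],"roll":0,"claw":0.71},{"offset":[0,0,0],"roll":0,"claw":0.71},{"offset":[0,0,0],"roll":0,"claw":0.71},{"offset":[0,0,0],"roll":0,"claw":0.721}]' 20
python3 -m jog '[{"offset":[0,0,0],"roll":0,"claw":0.7215},{"offset":[0,0,0.003],"roll":0,"claw":0.7215},{"offset":[0,0,0.005],"roll":0,"claw":0.7215},{"offset":[0,0,0.005],"roll":0,"claw":0.7215},{"offset":[0,0,0.005],"roll":0,"claw":0.7215},{"offset":[0,0,0.005],"roll":0,"claw":0.7215},{"offset":[0,0,0],"roll":0,"claw":0.7215},{"offset":[0,0,0],"roll":0,"claw":0.7215},{"offset":[0,0,0],"roll":0,"claw":0.7215},{"offset":[0,0,0],"roll":0,"claw":0.7215}]' 20
python3 - <<'E'
from rig import viewer,telemetry
from h import *
prof(viewer.camera("scene"),telemetry.read_state()["ee_pos"])
E
```

```text
clock: 19.45
ee_pos: [418.6, 0.3, 4.6]
tool_rot: [-3.047, 0.765, -0.0]
contact_force: [0.2, -0.1, -0.9]
opening: 61.2
grip_force: 12.2
clock: 20.45
ee_pos: [418.2, 0.4, 27.3]
tool_rot: [3.047, -0.764, -0.001]
contact_force: [0.2, 0.3, -1.3]
opening: 61.6
grip_force: 11.0
s 5 n 52 z [29. 39. 46.]
s 15 n 27 z [29. 33. 43.]
s 25 n 13 z [35. 40. 45.]
s 35 n 51 z [29. 36. 44.]
s 45 n 28 z [29. 33. 44.]
s 55 n 20 z [34. 40. 43.]
s 65 n 51 z [29. 36. 44.]
s 75 n 22 z [27. 33. 44.]
s 85 n 26 z [27. 41. 45.]
s 95 n 36 z [29. 36. 44.]
```

```bash
python3 -m jog '[{"offset":[0,0,0],"roll":0,"claw":0.7225},{"offset":[0,0,0],"roll":0,"claw":0.7235},{"offset":[0,0,0],"roll":0,"claw":0.7235},{"offset":[0,0,0.01],"roll":0,"claw":0.7235},{"offset":[0,0,0.02],"roll":0,"claw":0.7235},{"offset":[0,0,0.01],"roll":0,"claw":0.7235},{"offset":[0,0,0],"roll":0,"claw":0.7235},{"offset":[0,0,0],"roll":0,"claw":0.7235},{"offset":[0,0,0],"roll":0,"claw":0.7235},{"offset":[0,0,0],"roll":0,"claw":0.7235}]' 20
python3 - <<'E'
from rig import viewer,telemetry
from h import *
prof(viewer.camera("scene"),telemetry.read_state()["ee_pos"])
E
```

```text
clock: 21.5
ee_pos: [417.7, 0.4, 66.8]
tool_rot: [3.047, -0.764, -0.003]
contact_force: [-0.0, -0.4, -0.6]
opening: 61.8
grip_force: 6.1
s 5 n 54 z [69. 78. 85.]
s 15 n 29 z [67. 71. 81.]
s 25 n 17 z [75. 79. 84.]
s 35 n 46 z [68. 76. 83.]
s 45 n 29 z [67. 71. 82.]
s 55 n 20 z [68. 79. 84.]
s 65 n 50 z [67. 75. 82.]
s 75 n 27 z [68. 72. 82.]
s 85 n 19 z [69. 80. 83.]
s 95 n 43 z [66. 75. 83.]
```

```bash
python3 -m jog '[{"offset":[0,0,-0.01],"roll":0,"claw":0.7235},{"offset":[0,0,-0.02],"roll":0,"claw":0.7235},{"offset":[0,0,-0.015],"roll":0,"claw":0.7235},{"offset":[0,0,0],"roll":0,"claw":0.7235},{"offset":[0,0,0],"roll":0,"claw":0.724},{"offset":[0,0,0],"roll":0,"claw":0.7245},{"offset":[0,0,0],"roll":0,"claw":0.7247},{"offset":[0,0,0],"roll":0,"claw":0.7247},{"offset":[0,0,0],"roll":0,"claw":0.7247},{"offset":[0,0,0],"roll":0,"claw":0.7247}]' 20
python3 - <<'E'
from rig import viewer,telemetry
from h import *
prof(viewer.camera("scene"),telemetry.read_state()["ee_pos"])
E
```

```text
clock: 22.55
ee_pos: [419.0, 0.3, 22.9]
tool_rot: [-3.047, 0.764, -0.002]
contact_force: [0.9, 0.4, -0.6]
opening: 62.2
grip_force: 3.1
s 5 n 57 z [23. 33. 41.]
s 15 n 37 z [20. 26. 40.]
s 25 n 17 z [23. 30. 35.]
s 35 n 59 z [17. 25. 33.]
s 45 n 32 z [15. 18. 28.]
s 55 n 35 z [10. 23. 28.]
s 65 n 44 z [ 8. 16. 26.]
s 75 n 30 z [ 8. 13. 23.]
s 85 n 43 z [ 5. 17. 22.]
```

It droops freely at about 3 N. I raise slowly so that it hangs.

```bash
python3 -m jog '[{"offset":[0,0,0.006],"roll":0,"claw":0.7247},{"offset":[0,0,0.01],"roll":0,"claw":0.7247},{"offset":[0,0,0.01],"roll":0,"claw":0.7247},{"offset":[0,0,0.01],"roll":0,"claw":0.7247},{"offset":[0,0,0.01],"roll":0,"claw":0.7247},{"offset":[0,0,0.01],"roll":0,"claw":0.7247},{"offset":[0,0,0.01],"roll":0,"claw":0.7247},{"offset":[0,0,0.008],"roll":0,"claw":0.7247},{"offset":[0,0,0],"roll":0,"claw":0.7247},{"offset":[0,0,0],"roll":0,"claw":0.7247}]' 20
python3 - <<'E'
from rig import viewer,telemetry
from h import *
c=viewer.camera("scene")
prof(c,telemetry.read_state()["ee_pos"])
cv2.imwrite("pics/s6.png",cv2.resize(c["pixels"][110:210,260:380],None,fx=5,fy=5,interpolation=2))
E
```

```text
clock: 23.6
ee_pos: [418.5, 0.3, 96.6]
tool_rot: [-3.047, 0.765, -0.0]
contact_force: [-0.1, 0.5, -1.4]
opening: 61.5
grip_force: 2.8
s -5 n 13 z [ 96. 108. 112.]
s 5 n 88 z [ 86.  98. 113.]
s 15 n 75 z [ 63.  80. 101.]
s 25 n 64 z [49. 69. 90.]
s 35 n 92 z [32. 49. 68.]
s 45 n 34 z [35. 40. 54.]
s 55 n 17 z [36. 39. 47.]
```

```bash
python3 -m jog '[{"offset":[0,0,0],"roll":0,"claw":0.715},{"offset":[0,0,0],"roll":0,"claw":0.715},{"offset":[-0.005,0.0027,0],"roll":0,"claw":0.715},{"offset":[-0.011,0.0059,0],"roll":0,"claw":0.715},{"offset":[-0.011,0.0059,0],"roll":0,"claw":0.715},{"offset":[-0.011,0.0059,-0.005],"roll":0,"claw":0.715},{"offset":[-0.010,0.0054,-0.005],"roll":0,"claw":0.715},{"offset":[-0.005,0.0027,-0.005],"roll":0,"claw":0.715},{"offset":[0,0,-0.005],"roll":0,"claw":0.715},{"offset":[0,0,0],"roll":0,"claw":0.715}]' 20
python3 - <<'E'
from rig import viewer,telemetry
from h import *
c=viewer.camera("scene")
prof(c,telemetry.read_state()["ee_pos"])
cv2.imwrite("pics/s6.png",cv2.resize(c["pixels"][90:190,260:380],None,fx=5,fy=5,interpolation=2))
E
```

```text
clock: 24.65
ee_pos: [365.0, 28.9, 75.8]
tool_rot: [3.047, -0.764, -0.001]
contact_force: [0.4, 0.1, -0.9]
opening: 61.6
grip_force: 17.9
s -5 n 17 z [76. 80. 89.]
s 5 n 84 z [61. 76. 94.]
s 15 n 74 z [37. 56. 75.]
s 25 n 62 z [25. 47. 69.]
s 35 n 79 z [13. 28. 46.]
s 45 n 33 z [13. 21. 31.]
s 55 n 11 z [15. 19. 22.]
```

View pics/s6.png

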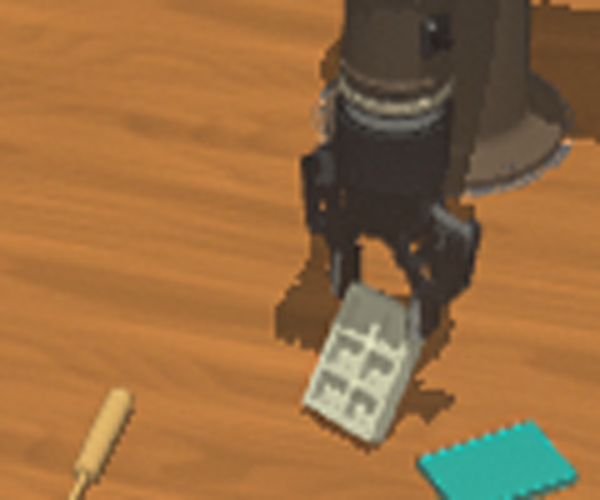

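The piece hangs about 57° down with pockets facing the camera at crop (365,370). The lower end is about 8 mm up. I touch it down and sweep to vertical.

```bash
python3 -m jog '[{"offset":[0,0,-0.004],"roll":0,"claw":0.7243},{"offset":[0,0,-0.003],"roll":0,"claw":0.7243},{"offset":[0.0055,-0.0029,0.001],"roll":0,"claw":0.7243},{"offset":[0.0055,-0.0029,0.002],"roll":0,"claw":0.7243},{"offset":[0.0055,-0.0029,0.002],"roll":0,"claw":0.7243},{"offset":[0.0055,-0.0029,0.001],"roll":0,"claw":0.7243},{"offset":[0.0055,-0.0029,0.001],"roll":0,"claw":0.7243},{"offset":[0.0055,-0.0029,0.001],"roll":0,"claw":0.7243},{"offset":[0.0055,-0.0029,0.001],"roll":0,"claw":0.7243},{"offset":[0.0055,-0.0029,0],"roll":0,"claw":0.7243}]' 20
python3 - <<'E'
from rig import viewer,telemetry
from h import *
c=viewer.camera("scene")
prof(c,telemetry.read_state()["ee_pos"])
E
```

```text
clock: 25.7
ee_pos: [410.1, 5.3, 78.5]
tool_rot: [-3.047, 0.765, -0.0]
contact_force: [1.1, -0.3, -0.0]
opening: 61.8
grip_force: 4.0
s -5 n 38 z [73. 83. 98.]
s 5 n 91 z [ 53.  75. 100.]
s 15 n 95 z [28. 52. 74.]
s 25 n 89 z [14. 29. 56.]
s 35 n 37 z [15. 20. 34.]
s 45 n 7 z [17. 19. 21.]
```

```bash
python3 -m jog '[{"offset":[0,0,-0.005],"roll":0,"claw":0.7243},{"offset":[0,0,-0.004],"roll":0,"claw":0.7243},{"offset":[0.0044,-0.0024,-0.001],"roll":0,"claw":0.7243},{"offset":[0.0055,-0.0029,0.001],"roll":0,"claw":0.7243},{"offset":[0.0055,-0.0029,0.001],"roll":0,"claw":0.7243},{"offset":[0.0055,-0.0029,0.001],"roll":0,"claw":0.7243},{"offset":[0.0055,-0.0029,0.001],"roll":0,"claw":0.7243},{"offset":[0.0055,-0.0029,0.001],"roll":0,"claw":0.7243},{"offset":[0.0055,-0.0029,0],"roll":0,"claw":0.7243},{"offset":[0.0,0,0],"roll":0,"claw":0.7243}]' 20
python3 - <<'E'
from rig import viewer,telemetry
from h import *
c=viewer.camera("scene")
prof(c,telemetry.read_state()["ee_pos"])
cv2.imwrite("pics/s7.png",cv2.resize(c["pixels"][90:190,260:380],None,fx=5,fy=5,interpolation=2))
E
```

```text
clock: 26.75
ee_pos: [448.1, -14.7, 73.7]
tool_rot: [-3.047, 0.765, -0.002]
contact_force: [0.2, 0.1, 0.0]
opening: 62.0
grip_force: 4.5
s -5 n 53 z [68. 80. 98.]
s 5 n 127 z [38. 69. 98.]
s 15 n 103 z [13. 37. 70.]
s 25 n 52 z [11. 17. 44.]
s 35 n 6 z [13. 18. 21.]
```

```bash
python3 -m jog '[{"offset":[0.003,-0.0016,-0.004],"roll":0,"claw":0.724},{"offset":[0.004,-0.0021,-0.003],"roll":0,"claw":0.724},{"offset":[0.0044,-0.0024,-0.001],"roll":0,"claw":0.724},{"offset":[0.0044,-0.0024,0],"roll":0,"claw":0.724},{"offset":[0.0044,-0.0024,0.001],"roll":0,"claw":0.724},{"offset":[0.0044,-0.0024,0.001],"roll":0,"claw":0.724},{"offset":[0.0044,-0.0024,0.001],"roll":0,"claw":0.724},{"offset":[0.002,-0.0012,0.001],"roll":0,"claw":0.724},{"offset":[0,0,0],"roll":0,"claw":0.724},{"offset":[0.0,0,0],"roll":0,"claw":0.724}]' 20
python3 - <<'E'
from rig import viewer,telemetry
from h import *
c=viewer.camera("scene")
prof(c,telemetry.read_state()["ee_pos"])
cv2.imwrite("pics/s7.png",cv2.resize(c["pixels"][90:190,260:380],None,fx=5,fy=5,interpolation=2))
E
```

```text
clock: 27.8
ee_pos: [477.7, -31.0, 69.3]
tool_rot: [-3.047, 0.765, 0.001]
contact_force: [0.4, -1.3, -0.9]
opening: 61.6
grip_force: 5.1
s -15 n 8 z [83. 96. 98.]
s -5 n 110 z [16. 68. 99.]
s 5 n 150 z [11. 43. 98.]
s 15 n 26 z [ 9. 14. 53.]
```

Near vertical now. I tighten, carry it back for room, and lower again.

```bash
python3 -m jog '[{"offset":[0,0,0],"roll":0,"claw":0.715},{"offset":[0,0,0],"roll":0,"claw":0.715},{"offset":[0,0,0.015],"roll":0,"claw":0.715},{"offset":[-0.012,0.0065,0],"roll":0,"claw":0.715},{"offset":[-0.018,0.0096,0],"roll":0,"claw":0.715},{"offset":[-0.018,0.0096,0],"roll":0,"claw":0.715},{"offset":[-0.014,0.0075,0],"roll":0,"claw":0.715},{"offset":[0,0,-0.007],"roll":0,"claw":0.715},{"offset":[0,0,-0.005],"roll":0,"claw":0.715},{"offset":[0,0,0],"roll":0,"claw":0.715}]' 20
python3 - <<'E'
from rig import viewer,telemetry
from h import *
c=viewer.camera("scene")
prof(c,telemetry.read_state()["ee_pos"])
cv2.imwrite("pics/s8.png",cv2.resize(c["pixels"][90:190,260:380],None,fx=5,fy=5,interpolation=2))
E
```

```text
clock: 28.85
ee_pos: [415.8, 2.0, 71.7]
tool_rot: [3.047, -0.764, -0.001]
contact_force: [0.2, 0.6, -0.8]
opening: 61.7
grip_force: 22.4
s -15 n 11 z [ 75. 100. 101.]
s -5 n 121 z [ 17.  61. 101.]
s 5 n 144 z [ 12.  45. 100.]
s 15 n 21 z [10. 15. 32.]
```

View pics/s8.png

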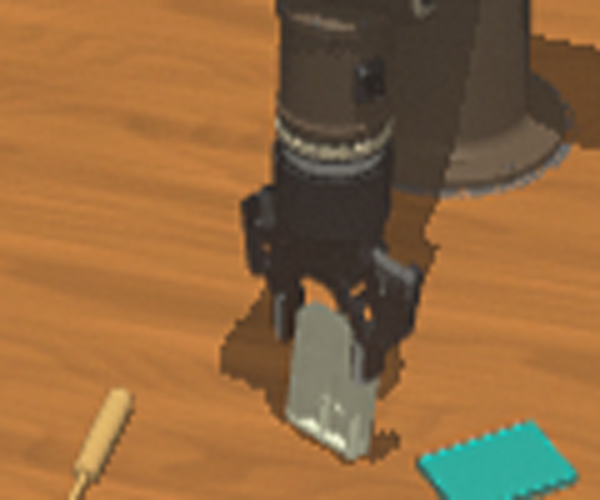

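The piece is nearly upright at crop (330,380), lower end just above the table. I touch down and start laying it over, pockets leading.

```bash
python3 -m jog '[{"offset":[0.0026,-0.0014,-0.003],"roll":0,"claw":0.7232},{"offset":[0.0026,-0.0014,-0.003],"roll":0,"claw":0.7232},{"offset":[0.0062,-0.0033,-0.001],"roll":0,"claw":0.7232},{"offset":[0.0062,-0.0033,0],"roll":0,"claw":0.7232},{"offset":[0.0062,-0.0033,-0.0005],"roll":0,"claw":0.7232},{"offset":[0.0059,-0.0032,-0.002],"roll":0,"claw":0.7232},{"offset":[0.0059,-0.0032,-0.002],"roll":0,"claw":0.7232},{"offset":[0.0059,-0.0032,-0.002],"roll":0,"claw":0.7232},{"offset":[0.0053,-0.0028,-0.003],"roll":0,"claw":0.7232},{"offset":[0,0,0],"roll":0,"claw":0.7232}]' 20
python3 - <<'E'
from rig import viewer,telemetry
from h import *
c=viewer.camera("scene")
prof(c,telemetry.read_state()["ee_pos"])
E
```

```text
clock: 29.9
ee_pos: [466.6, -24.5, 57.7]
tool_rot: [3.047, -0.764, 0.01]
contact_force: [0.8, -3.1, 7.0]
opening: 61.6
grip_force: 10.1
s -25 n 42 z [ 5. 11. 36.]
s -15 n 42 z [20. 38. 92.]
s -5 n 52 z [57. 74. 95.]
s 5 n 31 z [79. 89. 94.]
```

```bash
python3 -m jog '[{"offset":[0.007,-0.0038,-0.0025],"roll":0,"claw":0.7232},{"offset":[0.0062,-0.0033,-0.0035],"roll":0,"claw":0.7232},{"offset":[0.0062,-0.0033,-0.004],"roll":0,"claw":0.7232},{"offset":[0.0053,-0.0028,-0.0045],"roll":0,"claw":0.7232},{"offset":[0.0053,-0.0028,-0.005],"roll":0,"claw":0.7232},{"offset":[0.0044,-0.0024,-0.005],"roll":0,"claw":0.7232},{"offset":[0.0044,-0.0024,-0.0055],"roll":0,"claw":0.7232},{"offset":[0.0035,-0.0019,-0.006],"roll":0,"claw":0.7232},{"offset":[0.0026,-0.0014,-0.005],"roll":0,"claw":0.7232},{"offset":[0,0,0],"roll":0,"claw":0.7232}]' 20
python3 - <<'E'
from rig import viewer,telemetry
from h import *
c=viewer.camera("scene")
prof(c,telemetry.read_state()["ee_pos"])
E
```

```text
clock: 30.95
ee_pos: [506.8, -46.8, 13.8]
tool_rot: [-3.047, 0.765, 0.004]
contact_force: [0.7, -0.7, 2.3]
opening: 61.8
grip_force: 13.4
s -75 n 6 z [19. 21. 24.]
s -5 n 9 z [54. 57. 61.]
s 5 n 56 z [44. 51. 60.]
```

```bash
python3 -m jog '[{"offset":[0,0,0],"roll":0,"claw":0.715},{"offset":[0,0,0],"roll":0,"claw":0.715},{"offset":[0.0009,-0.0005,-0.003],"roll":0,"claw":0.715},{"offset":[0.0009,-0.0005,-0.003],"roll":0,"claw":0.715},{"offset":[0.0009,-0.0005,-0.003],"roll":0,"claw":0.715},{"offset":[0.0009,-0.0005,-0.003],"roll":0,"claw":0.715},{"offset":[0,0,-0.002],"roll":0,"claw":0.715},{"offset":[0,0,-0.0015],"roll":0,"claw":0.715},{"offset":[0,0,0],"roll":0,"claw":0.72},{"offset":[0,0,0],"roll":0,"claw":0.7215}]' 20
cat > /tmp/p.py <<'E'
import sys; sys.path.insert(0,'.')
from rig import viewer,telemetry
from h import *
c=viewer.camera("scene"); t=telemetry.read_state()["ee_pos"]
prof(c,t)
cv2.imwrite("pics/last.png",c["pixels"])
E
python3 /tmp/p.py
```

```text
clock: 32.0
ee_pos: [511.8, -49.2, -0.3]
tool_rot: [-3.047, 0.765, -0.002]
contact_force: [2.6, -1.4, 2.6]
opening: 61.6
grip_force: 22.2
s -85 n 10 z [17. 19. 21.]
s -75 n 15 z [18. 22. 24.]
s -5 n 10 z [41. 44. 46.]
s 5 n 50 z [31. 37. 48.]
```

```bash
python3 -m jog '[{"offset":[0,0,0],"roll":0,"claw":0.723},{"offset":[0,0,0],"roll":0,"claw":0.7235},{"offset":[0,0,0],"roll":0,"claw":0.724},{"offset":[0,0,0],"roll":0,"claw":0.7243},{"offset":[0,0,0],"roll":0,"claw":0.7246},{"offset":[0,0,0],"roll":0,"claw":0.7248},{"offset":[0,0,0],"roll":0,"claw":0.725},{"offset":[0,0,0],"roll":0,"claw":0.7252},{"offset":[0,0,0],"roll":0,"claw":0.7252},{"offset":[0,0,0],"roll":0,"claw":0.7252}]' 20
python3 /tmp/p.py
```

```text
clock: 33.05
ee_pos: [510.6, -48.9, -0.8]
tool_rot: [3.047, -0.764, -0.002]
contact_force: [0.6, 0.2, 0.4]
opening: 61.8
grip_force: 3.9
s -85 n 11 z [16. 18. 22.]
s -75 n 17 z [20. 22. 25.]
s -5 n 9 z [41. 46. 65.]
s 5 n 52 z [30. 37. 46.]
```

```bash
python3 -m jog '[{"offset":[0,0,0],"roll":0,"claw":0.7255},{"offset":[0,0,0],"roll":0,"claw":0.7258},{"offset":[0,0,0],"roll":0,"claw":0.726},{"offset":[0,0,0],"roll":0,"claw":0.7261},{"offset":[0,0,0],"roll":0,"claw":0.7262},{"offset":[0,0,0],"roll":0,"claw":0.7263},{"offset":[0,0,0],"roll":0,"claw":0.7264},{"offset":[0,0,0],"roll":0,"claw":0.7265},{"offset":[0,0,0],"roll":0,"claw":0.7266},{"offset":[0,0,0],"roll":0,"claw":0.7266}]' 20
python3 /tmp/p.py
```

```text
clock: 34.1
ee_pos: [511.3, -49.1, -0.5]
tool_rot: [3.047, -0.764, 0.0]
contact_force: [0.3, -0.5, 0.3]
opening: 62.0
grip_force: 0.2
s -75 n 17 z [15. 20. 23.]
s -15 n 12 z [17. 20. 22.]
s -5 n 22 z [16. 20. 22.]
s 5 n 36 z [14. 20. 23.]
s 15 n 39 z [ 7. 14. 23.]
```

It is flat, plain side up. I open, rise, step aside and measure.

```bash
python3 -m jog '[{"offset":[0,0,0],"roll":0,"claw":0.8},{"offset":[0,0,0],"roll":0,"claw":1},{"offset":[0,0,0],"roll":0,"claw":1},{"offset":[0,0,0.03],"roll":0,"claw":1},{"offset":[0,0,0.045],"roll":0,"claw":1},{"offset":[0,0,0.045],"roll":0,"claw":1},{"offset":[0,0.045,0],"roll":0,"claw":1},{"offset":[0,0.05,0],"roll":0,"claw":1},{"offset":[0,0.05,0],"roll":0,"claw":1},{"offset":[0,0.02,0],"roll":0,"claw":1}]' 20
python3 st.py
python3 - <<'E'
from rig import viewer
from h import *
for n in("top","scene"):
    c=viewer.camera(n); print(n); edges(c,(486,-283),1.8,40); o=(0,0) if n=="top" else(-6,1)
    rects(c,(483+o[0],-34+o[1]),18)
    edges(c,(483+o[0],-34+o[1]),-28.2,18)
    if n=="scene":
        P=cloud(c); u,v=proj(c,[[477,-33,18]])[0].astype(int); q=P[v-3:v+4,u-3:u+4]; print("centre px",u,v,"z",np.percentile(q[...,2],[5,50,95]),"sat/val",c["pixels"][v-8:v+9:4,u-10:u+11:5].mean(2).round())
        np.savez("s9.npz",**c); cv2.imwrite("pics/s9.png",cv2.resize(c["pixels"][110:220,190:370],None,fx=4,fy=4,interpolation=2))
E
```

```text
clock: 35.15
ee_pos: [511.0, 119.4, 119.9]
tool_rot: [-3.047, 0.76, -0.001]
contact_force: [-0.6, 0.3, -1.2]
opening: 85.1
grip_force: 0.0
t 35.1 tcp [511.  119.4 119.9] closing deg -118.0 tilt 0.1 q [0.15 0.26 1.95 0.   0.93 2.2 ] open 85.1 grip 0.0 F [-0.6  0.3 -1.2]
top
ctr [ 486.2 -283.7] yaw 2.2 L 93.6 W 62.0 resid {'+x': 0.8, '-x': 0.8, '+y': 0.0, '-y': -0.0} slopes deg {'+x': -1.0, '-x': -0.5, '+y': -0.3, '-y': 0.4}
c 478.2 -32.0 size 96.4 66.9 long-axis deg -26.9
ctr [478.5 -32.6] yaw -27.9 L 94.6 W 64.7 resid {'+x': 1.3, '-x': 1.3, '+y': 1.4, '-y': 1.4} slopes deg {'+x': 0.1, '-x': 0.2, '+y': -0.5, '-y': 0.5}
scene
ctr [ 480.3 -282.8] yaw 1.6 L 93.1 W 62.2 resid {'+x': 0.5, '-x': 0.6, '+y': 0.1, '-y': 0.1} slopes deg {'+x': -0.8, '-x': -0.1, '+y': -0.4, '-y': 0.4}
c 481.5 -28.8 size 105.6 75.4 long-axis deg -28.1
ctr [472.3 -31.7] yaw -27.9 L 92.7 W 62.9 resid {'+x': 0.4, '-x': 0.4, '+y': 0.4, '-y': 0.4} slopes deg {'+x': -0.3, '-x': -0.2, '+y': 0.0, '-y': 0.0}
centre px 310 184 z [16.52816533 19.80629783 22.76342   ] sat/val [[125. 122. 181. 218. 128.]
 [118. 221. 216. 216. 217.]
 [221. 216. 217. 216. 217.]
 [218. 215. 216. 217. 119.]
 [137. 217. 218. 121. 119.]]
```

Plain face up: uniform brightness and centre height about 19 mm. Both views agree the pile is at (+7.8, -251.1) mm from the piece. Now I grip it at its middle.

```bash
python3 -m jog '[{"offset":[-0.0081,-0.0377,0],"roll":0,"claw":1},{"offset":[-0.0081,-0.0377,0],"roll":0,"claw":1},{"offset":[-0.0081,-0.0377,0],"roll":0,"claw":1},{"offset":[-0.0082,-0.0376,0],"roll":0,"claw":1},{"offset":[0,0,-0.04],"roll":0,"claw":1},{"offset":[0,0,-0.04],"roll":0,"claw":1},{"offset":[0,0,-0.025],"roll":0,"claw":1},{"offset":[0,0,-0.01],"roll":0,"claw":1},{"offset":[0,0,-0.005],"roll":0,"claw":1},{"offset":[0,0,0],"roll":0,"claw":0.85}]' 25
python3 -m jog '[{"offset":[0,0,0],"roll":0,"claw":0.78},{"offset":[0,0,0],"roll":0,"claw":0.75},{"offset":[0,0,0],"roll":0,"claw":0.73},{"offset":[0,0,0],"roll":0,"claw":0.72},{"offset":[0,0,0],"roll":0,"claw":0.7},{"offset":[0,0,0],"roll":0,"claw":0.65},{"offset":[0,0,0],"roll":0,"claw":0.65},{"offset":[0,0,0],"roll":0,"claw":0.65},{"offset":[0,0,0],"roll":0,"claw":0.65},{"offset":[0,0,0],"roll":0,"claw":0.65}]' 25
python3 st.py
```

```text
clock: 36.25
ee_pos: [479.0, -35.2, -0.3]
tool_rot: [3.047, -0.765, 0.001]
contact_force: [-0.1, -1.0, -0.7]
opening: 73.5
grip_force: 0.0
clock: 37.25
ee_pos: [480.2, -34.7, 0.9]
tool_rot: [-3.047, 0.764, -0.004]
contact_force: [-0.2, 0.9, 7.5]
opening: 61.7
grip_force: 26.2
t 37.2 tcp [480.2 -34.7   0.9] closing deg -118.2 tilt 0.2 q [-0.16  0.4   2.09  0.    0.65  1.9 ] open 61.7 grip 26.2 F [-0.2  0.9  7.5]
```

```bash
python3 -m jog '[{"offset":[0,0,0.01],"roll":0,"claw":0.65},{"offset":[0,0,0.03],"roll":0,"claw":0.65},{"offset":[0,0,0.03],"roll":0,"claw":0.65},{"offset":[0,-0.02,0.02],"roll":3,"claw":0.65},{"offset":[0,-0.035,0],"roll":5,"claw":0.65},{"offset":[0,-0.04,0],"roll":5,"claw":0.65},{"offset":[0.003,-0.04,0],"roll":5,"claw":0.65},{"offset":[0.003,-0.04,0],"roll":5,"claw":0.65},{"offset":[0.0034,-0.04,0],"roll":5,"claw":0.65},{"offset":[0,-0.0297,0],"roll":2,"claw":0.65}]' 25
python3 -m jog '[{"offset":[0,0,0],"roll":0,"claw":0.65},{"offset":[0,0,-0.01],"roll":0,"claw":0.65},{"offset":[0,0,-0.015],"roll":0,"claw":0.65},{"offset":[0,0,-0.01],"roll":0,"claw":0.65},{"offset":[0,0,-0.005],"roll":0,"claw":0.65},{"offset":[0,0,0],"roll":0,"claw":0.65},{"offset":[0,0,0],"roll":0,"claw":0.65},{"offset":[0,0,0],"roll":0,"claw":0.65},{"offset":[0,0,0],"roll":0,"claw":0.65},{"offset":[0,0,0],"roll":0,"claw":0.65}]' 25
python3 st.py; python3 st.py
```

```text
clock: 38.25
ee_pos: [488.0, -281.9, 89.9]
tool_rot: [3.14, 0.053, 0.0]
contact_force: [0.7, -0.2, -1.3]
opening: 61.2
grip_force: 28.9
clock: 39.25
ee_pos: [488.5, -279.7, 50.0]
tool_rot: [3.141, 0.05, 0.001]
contact_force: [0.6, -0.7, -0.3]
opening: 61.1
grip_force: 28.9
t 39.2 tcp [ 488.5 -279.7   50. ] closing deg -88.2 tilt 0.1 q [-0.6   0.43  1.89 -0.    0.82  0.94] open 61.1 grip 28.9 F [ 0.6 -0.7 -0.3]
t 39.2 tcp [ 488.5 -279.7   50. ] closing deg -88.2 tilt 0.1 q [-0.6   0.43  1.89 -0.    0.82  0.94] open 61.1 grip 28.9 F [ 0.6 -0.7 -0.3]
```

```bash
python3 -m jog '[{"offset":[0.0004,0,-0.004],"roll":0,"claw":0.65},{"offset":[0,0,-0.003],"roll":0,"claw":0.65},{"offset":[0,0,-0.001],"roll":0,"claw":0.65},{"offset":[0,0,-0.0005],"roll":0,"claw":0.65},{"offset":[0,0,-0.0005],"roll":0,"claw":0.65},{"offset":[0,0,-0.0005],"roll":0,"claw":0.65},{"offset":[0,0,0],"roll":0,"claw":0.65},{"offset":[0,0,0],"roll":0,"claw":0.65},{"offset":[0,0,0],"roll":0,"claw":0.65},{"offset":[0,0,0],"roll":0,"claw":0.65}]' 25
python3 st.py
```

```text
clock: 40.25
ee_pos: [488.1, -279.3, 40.9]
tool_rot: [-3.14, -0.05, 0.002]
contact_force: [-4.0, 1.8, 7.8]
opening: 61.3
grip_force: 29.8
t 40.2 tcp [ 488.1 -279.3   40.9] closing deg -88.2 tilt 0.1 q [-0.6   0.44  1.89 -0.    0.81  0.94] open 61.3 grip 29.8 F [-4.   1.8  7.8]
```

```bash
python3 -m jog '[{"offset":[0,0,0],"roll":0,"claw":0.8},{"offset":[0,0,0],"roll":0,"claw":1},{"offset":[0,0,0],"roll":0,"claw":1},{"offset":[0,0,0],"roll":0,"claw":1},{"offset":[0,0,-0.008],"roll":0,"claw":1},{"offset":[0,0,-0.01],"roll":0,"claw":1},{"offset":[0,0,0],"roll":0,"claw":0.82},{"offset":[0,0,0],"roll":0,"claw":0.75},{"offset":[0,0,0],"roll":0,"claw":0.72},{"offset":[0,0,0],"roll":0,"claw":0.68}]' 20
python3 -m jog '[{"offset":[0,0,0],"roll":0,"claw":0.68},{"offset":[0,0,0],"roll":0,"claw":0.68},{"offset":[0,0,0],"roll":0,"claw":0.68},{"offset":[0,0,0],"roll":0,"claw":0.68},{"offset":[0,0,0],"roll":0,"claw":0.8},{"offset":[0,0,0],"roll":0,"claw":1},{"offset":[0,0,0],"roll":0,"claw":1},{"offset":[0,0,0.02],"roll":0,"claw":1},{"offset":[0,0,0.04],"roll":0,"claw":1},{"offset":[0,0,0.05],"roll":0,"claw":1}]' 20
python3 -m jog '[{"offset":[0,0.045,0],"roll":0,"claw":1},{"offset":[0,0.045,0],"roll":0,"claw":1},{"offset":[0,0.045,0],"roll":0,"claw":1},{"offset":[0,0.04,0],"roll":0,"claw":1},{"offset":[0,0.0,0],"roll":0,"claw":1},{"offset":[0,0.0,0],"roll":0,"claw":1},{"offset":[0,0.0,0],"roll":0,"claw":1},{"offset":[0,0.0,0],"roll":0,"claw":1},{"offset":[0,0.0,0],"roll":0,"claw":1},{"offset":[0,0,0],"roll":0,"claw":1}]'
python3 st.py
python3 - <<'E'
from rig import viewer
from h import *
for n in("top","scene"):
    c=viewer.camera(n); print(n); o=0 if n=="top" else -6
    edges(c,(486.2+o,-283.7),1.8,58)
cv2.imwrite("pics/s10.png",cv2.resize(c["pixels"][130:205,200:290],None,fx=8,fy=8,interpolation=2))
E
```

```text
clock: 41.25
ee_pos: [488.6, -279.8, 21.9]
tool_rot: [3.141, 0.05, 0.001]
contact_force: [-0.5, -1.9, -2.1]
opening: 61.8
grip_force: 24.2
clock: 42.25
ee_pos: [486.5, -277.9, 130.8]
tool_rot: [-3.138, -0.05, 0.008]
contact_force: [1.2, -0.6, -0.3]
opening: 85.3
grip_force: 0.0
clock: 43.25
ee_pos: [488.5, -105.3, 131.9]
tool_rot: [3.141, 0.048, -0.0]
contact_force: [-0.3, -0.6, 0.6]
opening: 85.5
grip_force: 0.0
t 43.2 tcp [ 488.5 -105.3  131.9] closing deg -88.3 tilt 0.0 q [-0.3   0.19  2.   -0.    0.94  1.24] open 85.5 grip 0.0 F [-0.3 -0.6  0.6]
top
ctr [ 486.1 -282.5] yaw 1.7 L 93.4 W 62.4 resid {'+x': 0.7, '-x': 0.7, '+y': 0.2, '-y': 0.2} slopes deg {'+x': 0.9, '-x': -0.3, '+y': -0.5, '-y': 0.5}
scene
ctr [ 479.9 -281.7] yaw 2.0 L 94.3 W 62.4 resid {'+x': 1.1, '-x': 1.2, '+y': 0.2, '-y': 0.2} slopes deg {'+x': -0.1, '-x': -0.6, '+y': 0.1, '-y': -0.1}
```

View pics/s10.png

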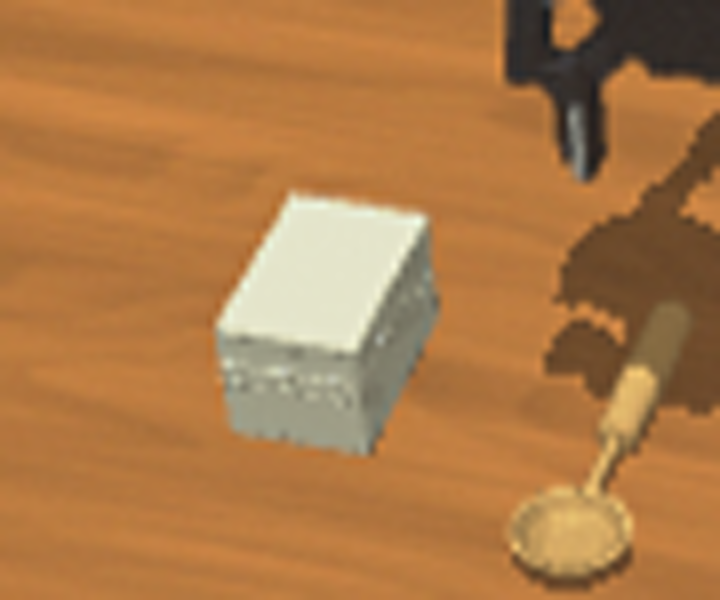

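The pile's faces run flush at crop (215–435, 195–450), and the measured length and width agree within about 1 mm. I hand in the job.

```bash
python3 -c "
from rig import order
print(order.close_job())"
```

```text
the job is handed in; nothing more can be done
None
```

The mould is stacked on the table and handed in at about 43 s: deep half at the bottom, parting board on it, shallow half on top with its pockets down, edges flush to about 1 mm by camera; on the way, one end of the shallow half slid about 30 mm down the loosened grip as I laid it flat on the table, and an earlier grip test let it slip about 14 mm.

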